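Open a tight jar in the one-handed jar clamp

TASK

Open the tight jar of hazelnuts one-handed with the jar clamp: lift the jar by its red lid and stand it between the clamp's open jaws, then push the green jaw firmly against it so that the jar cannot turn. Unscrew the red lid anticlockwise about a quarter turn, stopping as soon as its threads let go, then lift it straight off and finish still holding it level about 2 cm above the jar's mouth, with the jar still clamped. Leave the other things on the worktop where they are.

Things in the scene. Friction and masses are not known exactly. Their poses are not given: they have to be found in the camera images.
- jar: Clear glass jar of whole hazelnuts, closed, loose, 0.2 to 0.45 kg, upright on the worktop left of the clamp. Round body, 68 mm across up to 60 mm height, then a shoulder to a 47 mm neck; the rim is 92 mm above the underside, the lid's top 97 mm. Origin: centre of the underside, z up.
- lid: Red ribbed screw lid, 64 mm across, 19 mm high, 80 g; the jar can be lifted by it. Origin: centre of its lower edge, 78 to 79 mm above the jar's underside while tight; its x axis starts along the jar's. Tight: turning it takes 0.3 to 0.7 N m, so an unclamped jar turns with it. Unscrews anticlockwise seen from above (positive about z).
- lid_top (a point): Centre of the lid's top, 19 mm above its origin. Turned anticlockwise the lid rises about 1 mm and its three lugs let go of the threads after about 56 degrees; past about 94 they catch the next threads and it grows tight again, so 75 degrees (1.3 rad) is right. While the lugs are caught, lifting it lifts the jar.
- jar_mouth (a point): Centre of the jar's rim, 92 mm above the jar's underside. The lid's skirt overlaps the neck by 14 mm: raised 14 mm, it is clear of the rim.
- clamp: Jar clamp for one hand, fixed to the worktop: white base 104 mm (x) by 208 mm (y from -148 to +60), steel rods, white fixed V jaw at its +y end, green sliding V jaw towards -y, black rubber faces; jaws 59 mm high. The jar stands between them on the floor, 12 mm above the worktop. Origin: on the worktop under a clamped jar's axis; the slide runs along y.
- clamp_seat (a point): Point on the clamp's floor (12 mm above the worktop) where the clamped jar's axis comes to stand. With the jaw open the jar has most room half of the jaw's opening from here towards the clamp's -y (about 8 mm clear of all rubber faces); the closing jaw pushes it home and centres it.
- jaw (a joint): Opening of the green sliding jaw in m: 0 when it just touches a jar that stands home against the fixed jaw, 0.045 fully open; starts at 0.028 to 0.042. Closes along the clamp's +y. Stiff slide: about 10 N moves it, some 15 N once it pushes the jar along, and it stays where left; pushed to about 22 N against the jar standing home, it keeps holding it with about 10 N.
- push_face (a point): Middle of the outer (clamp -y) face of the jaw's upright green push plate, 57 mm above the worktop, 89.5 mm plus the jaw's opening from the seat towards the clamp's -y. The plate is 46 mm wide, 8 mm thick, its top 78 mm above the worktop. Push it towards the clamp's +y.
- jaw_pad: Black rubber V faces of the sliding jaw, which move with it and give up to 2 mm under load; origin as the clamp's when the jaw reads 0.
- salt_shaker: Bystander: glass salt shaker with a grey cap, 44 mm wide, 90 mm high, behind the jar to the left. Origin: centre of its underside.
- teaspoon: Bystander: steel teaspoon, 130 mm long, lying in front of the oak board. Origin: centre of its underside.
- lemon: Bystander: lemon, 71 mm long, right of the oak board. Origin: centre of its underside.
Not all that is in view belongs to the job. There is more than one size of the lid; the one meant has the size given above.

How it is judged:
On the way, in this order (a step that is already met when the one before it is completed fails the run):
1. the closed jar stands upright on the clamp's floor between the jaws (horizontal distance between jar and clamp_seat below 0.035 m and height (world z) of jar below 0.017 m and angle between jar's own z axis and vertical below 0.1 rad and z of lid in the frame of jar below 0.082 m), for 0.2 s.
2. the jaw has been pushed firmly against the jar, standing home: its rubber pad presses on it with more than 5 N (contact force between jar and jaw_pad above 5 N and horizontal distance between jar and clamp_seat below 0.008 m and angle between the x axis of lid and the x axis of jar, either way round below 0.5 rad), for 0.2 s.
3. the lid has been turned loose on the braced jar (more than 55 degrees against the jar) and is still down on it (angle between the x axis of lid and the x axis of jar, either way round above 0.96 rad and z of lid in the frame of jar below 0.086 m and contact force between jar and jaw_pad above 2 N and height (world z) of jar below 0.017 m), for 0.1 s.
At the end, for the whole second after the job is handed in: The lid is held level and still, touching only the fingers, its lower edge 4 to 45 mm above the rim, within 20 mm of its centre, 50 to 130 degrees round from tight; the jar stands upright within 10 mm of the seat, the sliding jaw's pad pressing on it with over 2 N; the fingers are off the clamp (z of lid in the frame of jar_mouth between 0.004 and 0.045 m and horizontal distance between lid and jar_mouth below 0.02 m and angle between lid's own z axis and vertical below 0.15 rad and contact force between the fingers and lid above 2 N and contact force between lid and jar below 0.1 N and linear speed of lid below 0.03 m/s and angle between the x axis of lid and the x axis of jar, either way round above 0.87 rad and contact force between jar and jaw_pad above 2 N and contact force between the fingers and clamp below 0.5 N and horizontal distance between jar and clamp_seat below 0.01 m and height (world z) of jar below 0.017 m and angle between jar's own z axis and vertical below 0.08 rad); the arm keeps its last pose, push and grip.
It fails at once if the jar is tipped over or dropped into the clamp (angle between jar's own z axis and vertical above 0.5 rad or linear speed of jar above 1.2 m/s).
It fails at once if the salt shaker, teaspoon or lemon is pushed more than 30 mm (distance of any of salt_shaker, teaspoon, lemon from where it was at the start of the episode above 0.03 m).
It also fails if it takes over 56 s, if anything falls off the work surface, if the arm or the gripper's body presses on something with over 40 N, if the wrist force passes 120 N, or if a joint passes its speed limit or range.

ROBOT

A 6-joint arm with a two-finger parallel gripper is mounted at the origin on a cart in front of the work surface, level with it; the furniture and walls round the work are solid. World frame = base frame: x ahead of the robot, y to its left, z up, the work surface at z = 0. Lengths are in m, angles in rad, forces in N, time in s.
With the tool pointing down it reaches from about 0.4 to 0.825 m from the base axis. Payload 7 kg.
Tool frame: the origin (TCP) lies midway between the tips of the shut fingers; the grasp point (between the pads) lies 19 mm behind it (grip_point_offset is the distance from the TCP to the grasp point, in m); z points along the fingers, y is the line along which they close (so a half turn about z gives the same grasp; the last joint's range is limited). The gripper opens to 88 mm and grips with 3 to 60 N. Pads are 19 mm wide; open, the fingers measure 130 mm over their backs; the gripper's body (78 mm by 193 mm) begins 47 mm behind the grasp point.
Start: joints at [-0.98, 0.359, 0.012, 0, -1.224, -0.288], TCP at [0.201, -0.644, 0.227] pointing down, gripper open.
Joint ranges: [-3.07, 3.07], [-1.43, 2.12], [-1.02, 1.25], [-3.03, 1.67], [-3.05, -0], [-3.03, 3.03]. Speed limits (rad/s): [2.39, 2.39, 3.01, 3.14, 3.14, 3.14].

INTERFACE

Orientations are given as [roll, pitch, yaw] about the fixed x, y, z axes, in that order (R = Rz(yaw) Ry(pitch) Rx(roll)).
In Python, from station import get_state, grab_frame, camera_params, job_done, grip_point_offset gives the robot as it stands.
- The arm moves only by the shell command python3 -m creep 'ROWS' [FORCE]. ROWS is JSON, a list that holds one entry, the list of rows, each a list of 7 numbers: the finger opening in cm, from 0 to 8.76, then the shift along the tool's x, y, z in cm, then the turn, a rotation vector about the tool's x, y, z in rad. In form: [[[fingers, tx, ty, tz, wx, wy, wz], ...]]. A call has 1 to 20 rows; each row is the pose to reach, as a shift and turn from the pose commanded when the call began, along the tool's axes at that moment; what a row does not reach only later rows make up. A row lasts 1/8 s, in which the tool goes at most 62.5 mm and 10.7 degrees, less where a joint would pass 70% of its speed; a pose out of reach is approached as far as the arm can. A call with a gripper value outside its range is refused whole. The fingers move at their own pace and stop on an object; FORCE is the grip in N (left out, the last holds). Time passes only in rows, so rows that repeat a pose let the fingers close. It gives the time, the measured TCP pose, the force, the opening and the grip force at its end, in the units of the state.
- get_state(): the state, without advancing time (a new reading comes with each control period).
- grab_frame(name): name is "scene" or "side" or "wrist"; returns the picture (400x640x3 uint8, blue, green, red); there is no depth.
- camera_params(name): a dict with "vertical_fov" (degrees; the focal length in pixels is half the picture's height over the tangent of half this angle, whatever the lens; pixels are square), "cx", "cy" (the principal point, pixels), "view" (4x4, takes a point from world to camera coordinates). Camera axes: x right, y down, z forward; pixel columns grow to the right and rows downward; lengths in m; the calibration is good to about 2 mm. A picture is of the moment at which its call begins: read the wrist's pose just before it. camera_params takes no time and is no camera call; for the wrist camera it gives the pose at the moment of the call.
- job_done(): hands the job in; it is judged then, once.
The state is a dict: "t": time; "q": joint angles; "qd": joint speeds; "joint_efforts": joint torques, N m; "eef_pos": TCP position; "ee_rot": TCP orientation; "force": force on the tool from outside, world axes, zero at the start; "moment": the same for the moment, N m; "width": finger opening in m; "gripper_force": force on a finger pad.
Only numpy, scipy, OpenCV 4.12 (cv2) and the standard library are available. Lean on these libraries where they do the work, as an engineer would, in place of code of your own. Each camera call takes 0.05 s, during which the arm holds its last target. There are 200 camera calls.

## Working session

There is one attempt and no reset: what is moved stays moved. The work goes in short steps, Python scripts to look and compute and a shell command to move; the robot and the scene stay as the last step left them, time stands still between calls to the robot, and variables do not carry over. Pictures are saved under pics/ and viewed, at most 10 in all, crops included, and the job is handed in when it is done.

```bash
ls; mkdir -p pics
python3 - <<'E'
from station import *
import cv2,numpy as np
s=get_state();print({k:np.round(v,3).tolist() for k,v in s.items()},grip_point_offset)
for n in("scene","side","wrist"):
    cv2.imwrite(f"pics/{n}0.png",grab_frame(n));p=camera_params(n);print(n,p["vertical_fov"],p["cx"],p["cy"],np.round(p["view"],3).tolist())
E
```

```text
pics
{'t': 0.0, 'q': [-0.98, 0.359, 0.011, -0.0, -1.224, -0.288], 'qd': [-0.001, 0.001, -0.001, 0.0, -0.0, 0.0], 'joint_efforts': [-0.002, -58.273, 29.305, 6.997, 0.007, -0.0], 'eef_pos': [0.201, -0.644, 0.226], 'ee_rot': [3.14, -0.0, -2.839], 'force': [0.721, -0.473, 0.325], 'moment': [-0.077, -0.003, -0.008], 'gripper_force': 0.0, 'width': 0.087} 0.0188
scene 43.98972154104381 321.81189912050286 205.42983772277606 [[0.725, -0.688, 0.004, -0.343], [-0.428, -0.456, -0.78, 0.354], [0.539, 0.564, -0.625, 0.809], [0.0, 0.0, 0.0, 1.0]]
side 53.678518764289194 320.86085809036933 195.1866614422518 [[0.998, 0.069, 0.011, -0.593], [0.041, -0.459, -0.887, 0.107], [-0.056, 0.886, -0.461, 1.037], [0.0, 0.0, 0.0, 1.0]]
wrist 67.23135424105907 316.62860826776677 199.22087796886578 [[-0.297, 0.955, 0.001, 0.675], [0.913, 0.284, 0.292, -0.037], [0.279, 0.087, -0.956, 0.391], [0.0, 0.0, 0.0, 1.0]]
```

View pics/scene0.png

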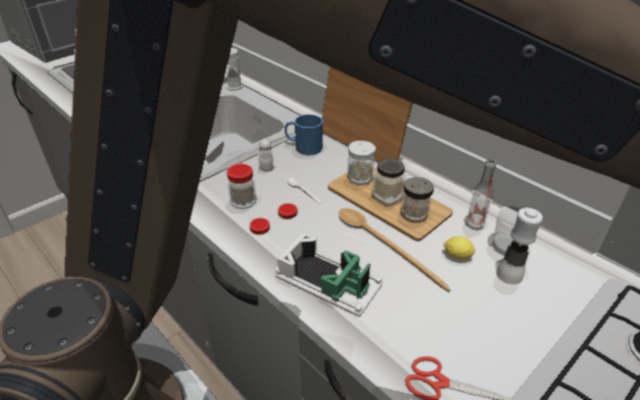

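View pics/side0.png

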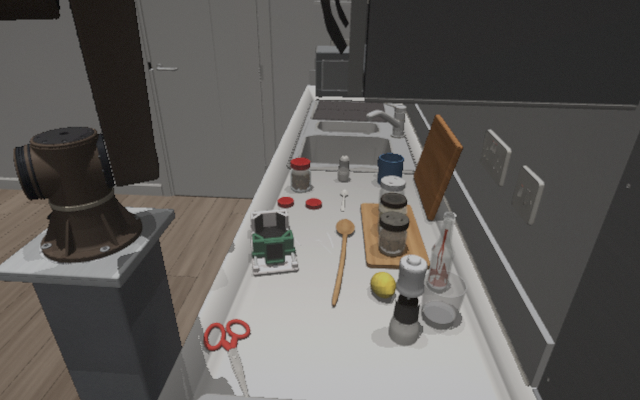

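The red-lidded hazelnut jar is at scene (240,186) and side (301,176). Two loose red lids lie at scene (260,226) and (288,211), so there are three lid candidates. The clamp is at scene (330,272) and side (272,240), with the green jaw towards the camera side (world −y). I'll confirm with enlarged crops.

Run:
```python
import cv2,numpy as np
a=cv2.imread("pics/scene0.png");b=cv2.imread("pics/side0.png")
A=cv2.resize(a[155:315,200:390],None,fx=3,fy=3,interpolation=cv2.INTER_CUBIC)[:480,:]
cv2.imwrite("pics/c_scene.png",cv2.resize(a[160:310,215:390],None,fx=4,fy=4,interpolation=cv2.INTER_CUBIC))
cv2.imwrite("pics/c_side.png",cv2.resize(b[150:280,235:375],None,fx=4.5,fy=4.5,interpolation=cv2.INTER_CUBIC))
```

```text
(no output)
```

View pics/c_scene.png

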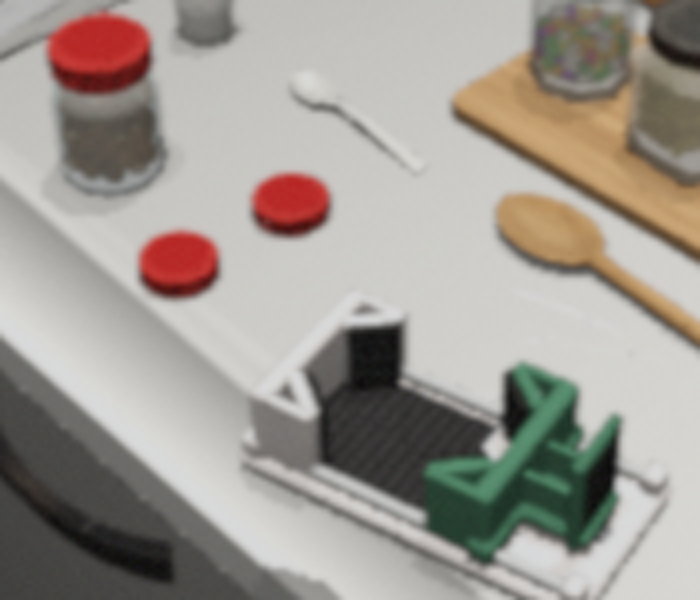

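View pics/c_side.png

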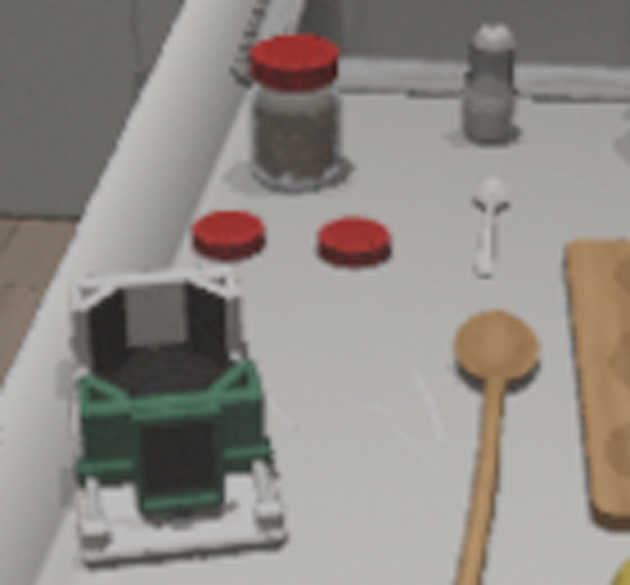

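The crops show the following:
- **Scene crop (×4):** lid-top ellipse at crop (50..150, centre 43). The lid on the jar is 100 px wide and the loose lids are about 76 px, though they are nearer the camera. So the lid meant (64 mm) is the one on the jar.
- **Side crop (×4.5):** lid top at crop (294,50). The push plate's black outer face has its top edge at (142,420)–(215,412), and in the scene crop at (583,470)–(618,418).

Next I triangulate.

```bash
cat > h.py <<'E'
import numpy as np,cv2,json
from station import *
def P(p):
    f=200/np.tan(np.radians(p["vertical_fov"])/2)
    return np.array([[f,0,p["cx"]],[0,f,p["cy"]],[0,0,1]])@np.array(p["view"])[:3]
def tri(obs): # [(P,(u,v)),...]
    A=np.vstack([np.r_[[u*M[2]-M[0]],[v*M[2]-M[1]]] for M,(u,v) in obs])
    x=np.linalg.lstsq(A[:,:3],-A[:,3],rcond=None)[0]
    e=[np.round((lambda q:q[:2]/q[2])(M@np.r_[x,1])-uv,1).tolist() for M,uv in obs]
    return np.round(x,4),e
def onz(M,uv,z):
    u,v=uv;A=np.array([u*M[2]-M[0],v*M[2]-M[1]])
    return np.round(np.linalg.solve(A[:,:2],-A[:,3]-A[:,2]*z),4)
E
python3 - <<'E'
from h import *
S=P(camera_params("scene"));D=P(camera_params("side"))
s=lambda x,y:np.array([215+x/4-.4,160+y/4-.4]);d=lambda x,y:np.array([235+x/4.5-.4,150+y/4.5-.4])
for n,a,b in [("lidtop",(100,42),(294,51)),("lidbot l/r mid",(100,70),(294,75)),("jarbase",(113,170),(297,175)),("plateL",(583,470),(142,420)),("plateR",(618,418),(215,412)),
 ("loose1",(180,256),(228,230)),("loose2",(291,197),(354,236)),("baseR-y",(665,490),(285,533)),("base-x-y",(590,598),(83,562)),("spoonend",(420,168),(484,272)),("fixedjaw -x+y corner top",(255,392),(77,283)),("fixed +x+y",(357,295),(235,268))]:
    print(n,*tri([(S,s(*a)),(D,d(*b))]))
E
```

```text
lidtop [0.5048 0.3243 0.0978] [[0.0, -0.1], [-0.0, 0.1]]
lidbot l/r mid [0.5037 0.3262 0.0775] [[0.0, -0.4], [-0.2, 0.4]]
jarbase [ 0.5048  0.327  -0.002 ] [[0.0, -0.3], [-0.2, 0.4]]
plateL [ 0.4778 -0.1033  0.0745] [[-0.0, -0.3], [-0.2, 0.4]]
plateR [ 0.5137 -0.0935  0.0765] [[0.0, 0.2], [0.2, -0.3]]
loose1 [0.4725 0.2142 0.0135] [[0.0, 0.3], [0.1, -0.3]]
loose2 [0.5572 0.2122 0.0134] [[-0.0, 0.1], [0.0, -0.1]]
baseR-y [ 0.5478 -0.1018  0.0073] [[-0.0, -0.5], [-0.3, 0.6]]
base-x-y [ 0.4551 -0.134   0.0172] [[0.3, 2.2], [1.6, -2.6]]
spoonend [0.6446 0.1889 0.0028] [[0.0, -0.1], [-0.0, 0.1]]
fixedjaw -x+y corner top [0.4069 0.0618 0.0557] [[0.0, 0.0], [0.0, -0.0]]
fixed +x+y [0.4963 0.0822 0.0568] [[-0.0, -0.6], [-0.4, 0.7]]
```

Measured: lid top at about (0.505, 0.3245, 0.098), clamp near (0.47, 0) yawed about 13–15°. A wrist view from above will refine both.

```bash
cat >> h.py <<'E'
from scipy.spatial.transform import Rotation as Ro
def to(x,y,z,yaw):
    s=get_state();r=Ro.from_euler('xyz',s["ee_rot"]);g=Ro.from_euler('xyz',[np.pi,0,yaw])
    print("shift cm",np.round(100*r.inv().apply(np.array([x,y,z])-s["eef_pos"]),2),"rot",np.round((r.inv()*g).as_rotvec(),4))
E
python3 - <<'E'
from h import *
p=np.array(camera_params("wrist")["view"]);s=get_state();r=Ro.from_euler('xyz',s["ee_rot"])
C=-p[:3,:3].T@p[:3,3];print("cam in tool",r.inv().apply(C-s["eef_pos"]),"fwd",r.inv().apply(p[2,:3]),"right",r.inv().apply(p[0,:3]))
D=P(camera_params("side"));print("shaker",onz(D,(235+490/4.5,150+140/4.5),0))
to(.47,0.08,.30,-1.33)
E
```

```text
cam in tool [ 0.08032393 -0.00065254 -0.1584738 ] fwd [-0.29235447 -0.00098716  0.95630952] right [-1.44373138e-03  9.99998783e-01  5.90896429e-04]
shaker [0.6464 0.3954]
shift cm [-47.24  61.1   -7.35] rot [ 1.1000e-03  8.0000e-04 -1.5089e+00]
```

```bash
python3 -m creep '[[[8.7,-5,6,-1,0,0,-0.18],[8.7,-10,12,-2,0,0,-0.36],[8.7,-14,18,-3,0,0,-0.54],[8.7,-19,24,-4,0,0,-0.72],[8.7,-24,31,-5,0,0,-0.9],[8.7,-28,37,-6,0,0,-1.08],[8.7,-33,43,-7,0,0,-1.26],[8.7,-38,49,-7.3,0,0,-1.44],[8.7,-42,55,-7.3,0,0,-1.509],[8.7,-47.2,61.1,-7.3,0,0,-1.509],[8.7,-47.2,61.1,-7.3,0,0,-1.509],[8.7,-47.2,61.1,-7.3,0,0,-1.509],[8.7,-47.2,61.1,-7.3,0,0,-1.509]]]'
python3 - <<'E'
from h import *
s=get_state();print(s["t"],s["eef_pos"],s["ee_rot"],s["q"])
p=P(camera_params("wrist"));np.save("w1.npy",p);im=grab_frame("wrist");cv2.imwrite("pics/w1.png",im)
cv2.imwrite("pics/w1v.png",cv2.resize(im,None,fx=1.25,fy=1.25,interpolation=cv2.INTER_CUBIC))
E
```

```text
t: 1.78
eef_pos: [0.4701, 0.0825, 0.2993]
ee_rot: [3.141, 0.0, -1.327]
force: [0.3, -0.3, -0.3]
width: 0.0873
gripper_force: 0.0
1.775 [0.47009485 0.08246363 0.29926923] [ 3.14114008e+00  3.86417236e-05 -1.32727617e+00] [ 5.87043290e-01 -1.62191625e-02 -2.84692586e-01 -1.95807638e-04
 -1.30273603e+00 -3.43471228e-01]
```

View pics/w1v.png

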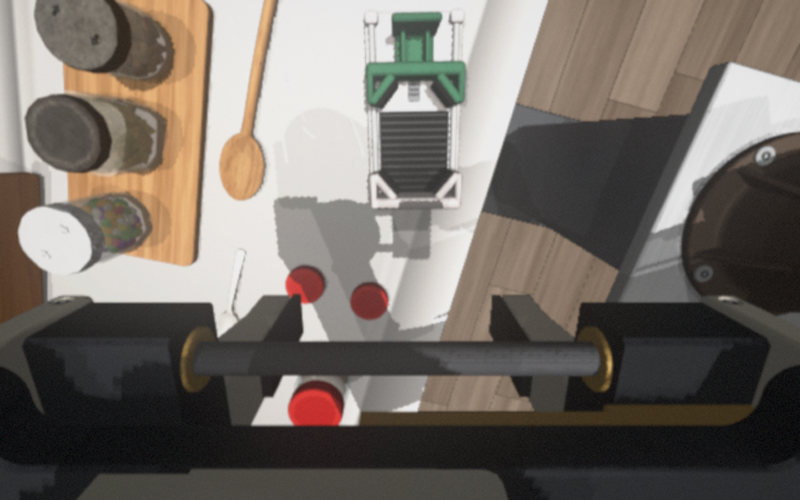

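The wrist view shows the clamp in line with the image columns: fixed jaw at (415,190), green jaw at (415,80), push plate top at (415,17). I can also see the loose lids at (305,283) and (370,300), and the jar's lid at (316,405). I'll enlarge the clamp.

Run:
```python
import cv2
im=cv2.imread("pics/w1.png")[0:175,270:400]
cv2.imwrite("pics/w1c.png",cv2.resize(im,None,fx=3.4,fy=3.4,interpolation=cv2.INTER_CUBIC))
```

```text
(no output)
```

View pics/w1c.png

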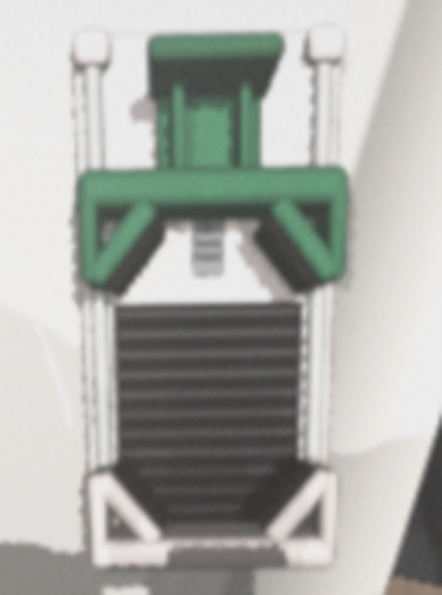

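Crop (×3.4, offset 270,0):
- Push-plate outer top edge: (150,37)–(284,37).
- Green jaw back edge: (82,172)–(346,172).
- Fixed jaw back edge: (92,565)–(333,567).
- Floor mat: (115,303)–(300,303).

Run:
```python
from h import *
S=P(camera_params("scene"));D=P(camera_params("side"));W=np.load("w1.npy")
s=lambda x,y:np.array([215+x/4-.4,160+y/4-.4]);d=lambda x,y:np.array([235+x/4.5-.4,150+y/4.5-.4]);w=lambda x,y:np.array([270+x/3.4-.35,y/3.4-.35])
for n,a,b,c in [("plate+x",(618,418),(215,412),(150,37)),("plate-x",(583,470),(142,420),(284,37)),("fix+x+y",(357,295),(235,268),(92,565)),("fix-x+y",(255,392),(77,283),(333,567))]:
    print(n,*tri([(S,s(*a)),(D,d(*b)),(W,w(*c))]))
for n,z,*cs in [("plate",.078,(150,37),(284,37)),("greenback",.059,(82,172),(346,172)),("greenfront",.059,(92,282),(335,280)),("fixtips",.059,(92,478),(334,475)),("fixback",.059,(92,565),(333,567)),("mat-y",.012,(115,303),(300,303)),("mat+y",.012,(163,525),(270,525)),("posts",.03,(90,32),(323,32))]:
    a,b=[onz(W,w(*c),z) for c in cs];v=a-b;m=(a+b)/2
    print(n,"mid",m,"w",np.round(np.hypot(*v),4),"yaw",np.round(np.arctan2(v[1],v[0]),3))
im=cv2.imread("pics/w1.png");m=cv2.inRange(cv2.cvtColor(im,cv2.COLOR_BGR2HSV),(0,150,80),(8,255,255))|cv2.inRange(cv2.cvtColor(im,cv2.COLOR_BGR2HSV),(172,150,80),(180,255,255))
n,l,st,ce=cv2.connectedComponentsWithStats(m)
for i in range(1,n):
    if st[i,4]>200: print(st[i],ce[i],onz(W,ce[i],.097))
```

```text
plate+x [ 0.5142 -0.094   0.0768] [[0.4, 0.1], [0.3, -0.3], [1.6, 1.2]]
plate-x [ 0.4765 -0.1047  0.0761] [[0.1, -0.1], [-0.9, 0.1], [-2.7, 0.1]]
fix+x+y [0.4965 0.0831 0.0562] [[-0.2, -0.6], [-0.2, 0.7], [0.1, -0.8]]
fix-x+y [0.406  0.0613 0.0565] [[-0.2, 0.1], [-0.4, -0.2], [-1.8, -0.9]]
plate mid [ 0.4949  -0.09965] w 0.0437 yaw 0.243
greenback mid [ 0.4855  -0.06405] w 0.0935 yaw 0.243
greenfront mid [ 0.4765  -0.02915] w 0.0886 yaw 0.25
fixtips mid [0.4588 0.0389] w 0.093 yaw 0.254
fixback mid [0.4501 0.0726] w 0.095 yaw 0.234
mat-y mid [ 0.4753  -0.02435] w 0.0758 yaw 0.241
mat+y mid [0.44855 0.0627 ] w 0.0467 yaw 0.242
posts mid [ 0.49985 -0.11345] w 0.0854 yaw 0.242
[229 221  28  21 235] [239.71914894 231.94893617] [0.5482 0.1783]
[ 231  309   43   32 1109] [251.79170424 326.17132552] [0.5068 0.319 ]
```

```bash
python3 - <<'E'
from h import *
S=P(camera_params("scene"));D=P(camera_params("side"));W=np.load("w1.npy")
s=lambda x,y:np.array([215+x/4-.4,160+y/4-.4]);d=lambda x,y:np.array([235+x/4.5-.4,150+y/4.5-.4]);w=lambda x,y:np.array([270+x/3.4-.35,y/3.4-.35])
c,si=np.cos(.247),np.sin(.247);o=np.array([.4648,.0144])
def L(p):p=p-o;return np.round([c*p[0]+si*p[1],-si*p[0]+c*p[1]],4)
for n,M,q in [("-x+y S",S,s(243,440)),("+x-y S",S,s(667,485)),("-x-y S",S,s(585,598)),("+x-y D",D,d(285,535)),("-x-y D",D,d(82,562)),("baseend W",W,w(205,31)),("mat-y",W,w(207,303)),("mat+y",W,w(216,525))]:
    print(n,*[L(onz(M,q,z)) for z in (0,.012)])
E
python3 - <<'E'
import cv2
im=cv2.imread("pics/scene0.png")[220:312,270:390]
cv2.imwrite("pics/sc2.png",cv2.resize(im,None,fx=6.4,fy=6.4,interpolation=cv2.INTER_CUBIC))
E
```

```text
-x+y S [-0.034   0.0794] [-0.043  0.072]
+x-y S [ 0.061  -0.1303] [ 0.0505 -0.1345]
-x-y S [-0.0295 -0.1304] [-0.0386 -0.1346]
+x-y D [ 0.054  -0.1233] [ 0.0522 -0.1387]
-x-y D [-0.0505 -0.1282] [-0.0501 -0.1435]
baseend W [ 0.0021 -0.1411] [ 0.0026 -0.1378]
mat-y [ 0.0004 -0.0408] [ 0.0009 -0.0401]
mat+y [-0.0044  0.0526] [-0.0038  0.0508]
```

View pics/sc2.png

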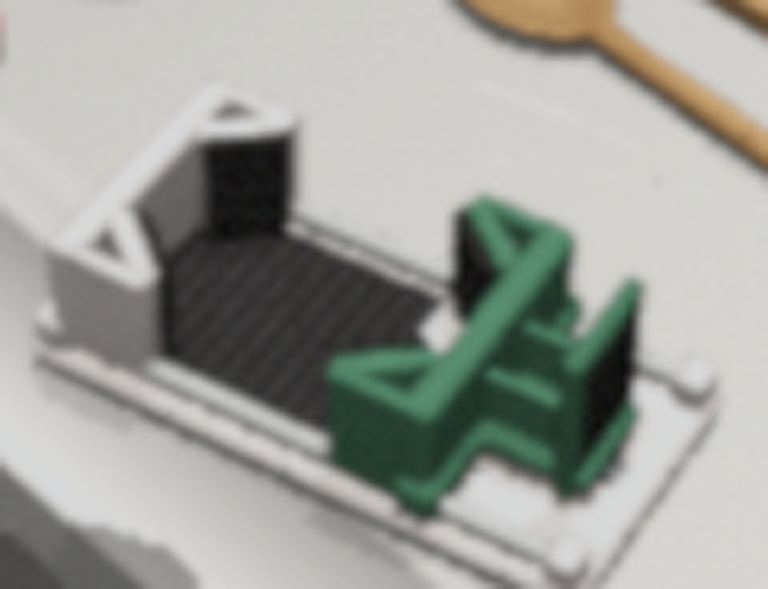

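The enlarged crop shows the fixed jaw set about 10 mm in from the base's +y end. Matching the base ends (−148..+60) shifts my seat by +9.8 mm, so:
- Seat at about (0.4627, 0.0239), yaw 0.247.
- Opening about 38 mm.
- Jar placed at about (0.4673, 0.0055).

Next, the jar.

```bash
python3 -c "
from h import *
to(.505,.3255,.2,-1.324);to(.505,.3255,.069,-1.324)"
```

```text
shift cm [-22.67  -9.14   9.9 ] rot [ 0.0004  0.     -0.0034]
shift cm [-22.67  -9.15  23.  ] rot [ 0.0004  0.     -0.0034]
```

```bash
python3 -m creep '[[[8.7,-5.7,-2.3,2,0,0,0],[8.7,-11.3,-4.6,4,0,0,0],[8.7,-17,-6.9,6,0,0,0],[8.7,-22.7,-9.1,9,0,0,0],[8.7,-22.7,-9.1,13,0,0,0],[8.7,-22.7,-9.1,16,0,0,0],[8.7,-22.7,-9.1,18,0,0,0],[8.7,-22.7,-9.1,20,0,0,0],[8.7,-22.7,-9.1,21.5,0,0,0],[8.7,-22.7,-9.1,23,0,0,0],[8.7,-22.7,-9.1,23,0,0,0],[8.7,-22.7,-9.1,23,0,0,0]]]' 30
python3 -c "
from h import *
print(np.round(get_state()['moment'],2))
cv2.imwrite('pics/w2.png',grab_frame('wrist'))"
```

```text
t: 3.32
eef_pos: [0.5041, 0.3221, 0.0701]
ee_rot: [-3.141, 0.0, -1.33]
force: [-0.1, -0.6, -0.4]
width: 0.0866
gripper_force: 0.0
[-0.01  0.11 -0.02]
```

View pics/w2.png

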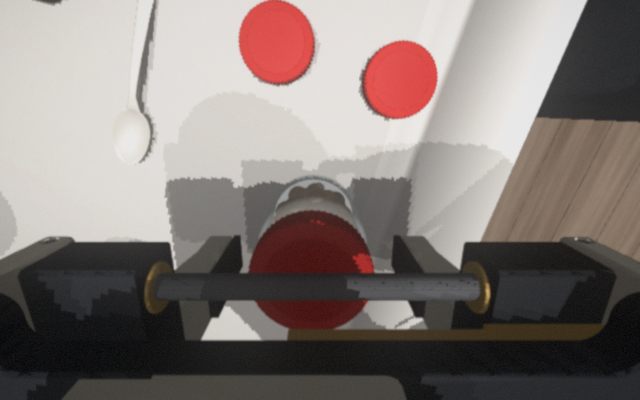

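The lid sits between the fingers: lid centre at about (311,270), fingers at 240 and 393, so it's centred. I'll check the offset along tool x, then grip.

```bash
python3 -c "
from h import *
s=get_state();W=P(camera_params('wrist'));p=onz(W,(311,270),.097);print(p,s['eef_pos']);to(*p,.070,-1.324)
print(onz(W,(248,270),.097),onz(W,(373,270),.097),onz(W,(311,210),.097),onz(W,(311,330),.097))"
```

```text
[0.5067 0.3194] [0.50419516 0.3221723  0.07028237]
shift cm [ 0.33 -0.18  0.03] rot [-0.001   0.0005 -0.0057]
[0.5369 0.3269] [0.477  0.3122] [0.514 0.289] [0.4984 0.3541]
```

```bash
python3 -m creep '[[[5,0.1,-0.1,0,0,0,0],[5,0.1,-0.1,0,0,0,0],[5,0.1,-0.1,0,0,0,0],[5,0.1,-0.1,0,0,0,0],[5,0.1,-0.1,0,0,0,0],[5,0.1,-0.1,0,0,0,0],[5,0.1,-0.1,-1,0,0,0],[5,0.1,-0.1,-3,0,0,0],[5,0.1,-0.1,-5,0,0,0],[5,0.1,-0.1,-8,0,0,0],[5,0.1,-0.1,-8,0,0,0],[5,0.1,-0.1,-8,0,0,0]]]' 40
python3 -c "
from h import *
to(.4673,.0055,.15,-1.324);to(.4673,.0055,.083,-1.324)
cv2.imwrite('pics/w3.png',grab_frame('wrist')); cv2.imwrite('pics/s3.png',grab_frame('side'))"
```

```text
t: 4.88
eef_pos: [0.5039, 0.3204, 0.1484]
ee_rot: [3.139, -0.001, -1.33]
force: [-0.1, 0.0, -3.8]
width: 0.0641
gripper_force: 39.7
shift cm [29.71 11.06 -0.12] rot [ 0.0022 -0.0006 -0.0063]
shift cm [29.7  11.04  6.58] rot [ 0.0022 -0.0006 -0.0063]
```

```bash
python3 -m creep '[[[5,3,1.1,-2,0,0,0],[5,7,2.6,-2,0,0,0],[5,12,4.5,-2,0,0,0],[5,17,6.3,-2,0,0,0],[5,22,8.2,-2,0,0,0],[5,26,9.7,-2,0,0,0],[5,28.5,10.6,-2,0,0,0],[5,29.7,11,-2,0,0,0],[5,29.7,11,-2,0,0,0],[5,29.7,11,-2,0,0,0],[5,29.7,11,-2,0,0,0]]]'
python3 - <<'E'
from h import *
s=get_state();print(s["eef_pos"],s["ee_rot"])
P3={n:P(camera_params(n)) for n in("scene","side","wrist")};im={n:grab_frame(n) for n in P3}
import pickle;pickle.dump((P3,im,s),open("v4.pkl","wb"))
a=cv2.resize(im["scene"][170:310,270:400],None,fx=3,fy=3,interpolation=2);b=cv2.resize(im["side"][140:280,220:350],None,fx=3,fy=3,interpolation=2)
cv2.imwrite("pics/v4.png",np.hstack([a,b]))
E
```

```text
t: 6.35
eef_pos: [0.4692, 0.0071, 0.1694]
ee_rot: [3.141, 0.0, -1.329]
force: [-0.8, -0.4, -3.8]
width: 0.0641
gripper_force: 39.7
[0.46921588 0.00713742 0.16943191] [ 3.14141303e+00  1.77050843e-06 -1.32885635e+00]
```

View pics/v4.png

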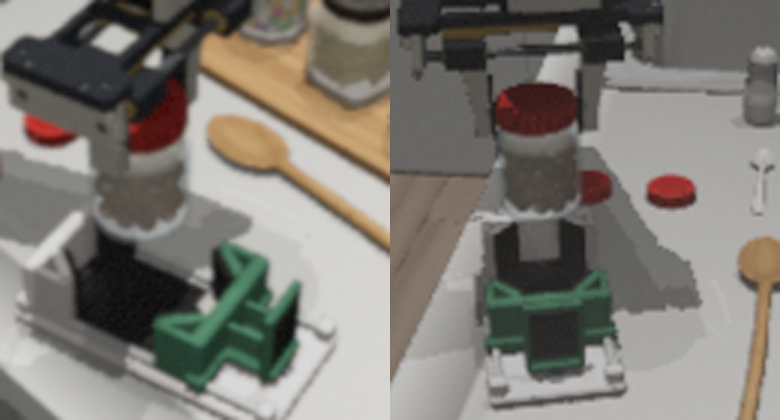

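Jar held upright above the clamp. Jar base centre is at about scene-crop (140,216) and side-crop (540−390, 206).

Run:
```python
from h import *
import pickle;P3,im,s=pickle.load(open("v4.pkl","rb"))
S,D,W=P3["scene"],P3["side"],P3["wrist"]
a=np.array([270+140/3-.33,170+214/3-.33]);b=np.array([220+150/3-.33,140+206/3-.33])
print(tri([(S,a),(D,b)]),onz(S,a,.099),onz(D,b,.099))
# lid in wrist view: red mask extents
h=cv2.cvtColor(im["wrist"],cv2.COLOR_BGR2HSV);m=cv2.inRange(h,(0,120,40),(8,255,255))|cv2.inRange(h,(172,120,40),(180,255,255))
n,l,st,ce=cv2.connectedComponentsWithStats(m);print([ (x.tolist()) for x in st[1:] if x[4]>200])
# tool-mid reference and predicted lid outline for lid centred on grasp point
R=Ro.from_euler('xyz',s["ee_rot"]).as_matrix();t=np.linspace(0,6.28,100)
for dx in(-.004,0,.004):
  q=s["eef_pos"][:,None]+R@np.array([dx+.032*np.cos(t),.032*np.sin(t),-.027*np.ones(100)]);u=W@np.vstack([q,np.ones(100)]);u=u[:2]/u[2];print(dx,u.min(1),u.max(1))
```

```text
(array([0.4664, 0.0098, 0.1001]), [[-0.0, -0.1], [-0.0, 0.1]]) [0.4671 0.0105] [0.466  0.0122]
[[255, 213, 126, 61, 5630], [259, 300, 114, 30, 2769]]
-0.004 [250.50153865 223.41679582] [378.92769015 336.02835767]
0 [249.97120555 215.37870331] [379.40483954 329.7658427 ]
0.004 [249.43248812 207.20534013] [379.88953665 323.41044076]
```

```bash
python3 -m creep '[[[5,0.2,0,1,0,0,0],[5,0.2,0,3,0,0,0],[5,0.2,0,5,0,0,0],[5,0.2,0,6.5,0,0,0],[5,0.2,0,7.5,0,0,0],[5,0.2,0,8,0,0,0],[5,0.2,0,8.3,0,0,0],[5,0.2,0,8.3,0,0,0],[5,0.2,0,8.3,0,0,0]]]'
```

```text
t: 7.62
eef_pos: [0.4698, 0.0046, 0.087]
ee_rot: [-3.141, 0.0, -1.33]
force: [0.8, -0.3, -4.4]
width: 0.0642
gripper_force: 39.7
```

```bash
python3 -m creep '[[[5,0,0,0.2,0,0,0],[5,0,0,0.3,0,0,0],[5,0,0,0.4,0,0,0],[5,0,0,0.45,0,0,0],[5,0,0,0.45,0,0,0]]]'
```

```text
t: 8.25
eef_pos: [0.4697, 0.0045, 0.0822]
ee_rot: [-3.141, -0.0, -1.33]
force: [-0.9, -0.3, -1.8]
width: 0.0642
gripper_force: 39.7
```

```bash
python3 -m creep '[[[5,0,0,0.05,0,0,0],[8.7,0,0,0.05,0,0,0],[8.7,0,0,0.05,0,0,0],[8.7,0,0,0.05,0,0,0],[8.7,0,0,0.05,0,0,0],[8.7,0,0,-1,0,0,0],[8.7,0,0,-4,0,0,0],[8.7,0,0,-8,0,0,0],[8.7,0,0,-8,0,0,0],[8.7,0,0,-8,0,0,0]]]'
python3 - <<'E'
from h import *
s=get_state()
P3={n:P(camera_params(n)) for n in("scene","side","wrist")};im={n:grab_frame(n) for n in P3}
import pickle;pickle.dump((P3,im,s),open("v5.pkl","wb"))
S=P3["wrist"]
h=cv2.cvtColor(im["wrist"],cv2.COLOR_BGR2HSV);m=cv2.inRange(h,(0,120,40),(8,255,255))|cv2.inRange(h,(172,120,40),(180,255,255))
n,l,st,ce=cv2.connectedComponentsWithStats(m);print([ (x.tolist()) for x in st[1:] if x[4]>200])
a=cv2.resize(im["wrist"],None,fx=.62,fy=.62);b=cv2.resize(im["side"][140:280,220:350],None,fx=2.9,fy=2.9,interpolation=2)[:248]
b=cv2.resize(im["side"][150:270,230:350],(372,372),interpolation=2);c=cv2.copyMakeBorder(a,0,124,0,0,0)
cv2.imwrite("pics/v5.png",np.hstack([c,b]))
seat=np.array([.4627,.0239]);y=np.array([-.2445,.9696])
for k,z in((.15,.17),(.15,.055)): to(*(seat-y*k),z,-1.324)
E
```

```text
t: 9.5
eef_pos: [0.4694, 0.0045, 0.1623]
ee_rot: [-3.141, 0.0, -1.33]
force: [-0.5, -0.4, 0.3]
width: 0.087
gripper_force: 0.0
[[274, 180, 82, 80, 5143], [201, 313, 26, 29, 500], [255, 323, 34, 18, 479]]
shift cm [12.94  0.05 -0.87] rot [ 0.0017 -0.0001 -0.0059]
shift cm [12.94  0.03 10.63] rot [ 0.0017 -0.0001 -0.0059]
```

View pics/v5.png

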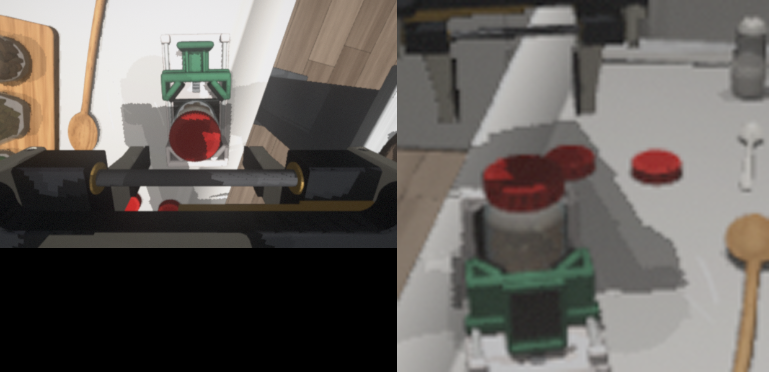

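The jar stands upright between the jaws in both views, with the lid over the dark mat and the fingers clear. Next I shut the fingers and go behind the push plate.

```bash
python3 -m creep '[[[0,4,0,0,0,0,0],[0,9,0,0,0,0,0],[0,13.6,0,0,0,0,0],[0,13.6,0,1,0,0,0],[0,13.6,0,5,0,0,0],[0,13.6,0,9,0,0,0],[0,13.6,0,11.1,0,0,0],[0,13.6,0,11.1,0,0,0],[0,13.6,0,11.1,0,0,0],[0,13.6,0,11.1,0,0,0]]]'
python3 -c "
from h import *
seat=np.array([.4627,.0239]);y=np.array([-.2445,.9696])
s=get_state();print((seat-s['eef_pos'][:2])@y,s['eef_pos'],s['force']);to(*(seat-y*.137),.05,-1.324);to(*(seat-y*.099),.05,-1.324)"
```

```text
t: 10.9
eef_pos: [0.5027, -0.1273, 0.0521]
ee_rot: [-3.14, -0.0, -1.329]
force: [-0.3, 0.6, 0.4]
width: 0.0009
gripper_force: 0.0
0.1564312662901704 [ 0.50272859 -0.12734203  0.05210185] [-0.25523408  0.5923894   0.36256639]
shift cm [-1.94  0.19  0.21] rot [-0.0018 -0.0003 -0.0055]
shift cm [-5.74  0.22  0.21] rot [-0.0018 -0.0003 -0.0055]
```

```bash
python3 -m creep '[[[0,-1,0.2,0.1,0,0,0],[0,-1.5,0.2,0.1,0,0,0],[0,-2,0.2,0.1,0,0,0],[0,-2.3,0.2,0.1,0,0,0],[0,-2.6,0.2,0.1,0,0,0],[0,-3,0.2,0.1,0,0,0]]]';python3 -m creep '[[[0,-0.4,0,0,0,0,0],[0,-0.8,0,0,0,0,0],[0,-1.1,0,0,0,0,0],[0,-1.4,0,0,0,0,0],[0,-1.6,0,0,0,0,0]]]';python3 -m creep '[[[0,-0.3,0,0,0,0,0],[0,-0.6,0,0,0,0,0],[0,-0.9,0,0,0,0,0]]]'
```

```text
t: 11.65
eef_pos: [0.4927, -0.0999, 0.0504]
ee_rot: [3.141, -0.002, -1.329]
force: [1.3, -10.0, 0.4]
width: 0.0008
gripper_force: 5.1
t: 12.28
eef_pos: [0.4887, -0.0847, 0.0505]
ee_rot: [3.14, -0.002, -1.329]
force: [2.3, -13.6, 0.9]
width: 0.0005
gripper_force: 6.6
t: 12.65
eef_pos: [0.4865, -0.0762, 0.0505]
ee_rot: [3.14, -0.002, -1.329]
force: [2.2, -14.6, 1.9]
width: 0.0004
gripper_force: 7.3
```

```bash
python3 -m creep '[[[0,-0.2,0,0,0,0,0],[0,-0.3,0,0,0,0,0],[0,-0.3,0,0,0,0,0]]]';python3 -m creep '[[[0,-0.2,0,0,0,0,0],[0,-0.3,0,0,0,0,0],[0,-0.3,0,0,0,0,0]]]'
```

```text
t: 13.02
eef_pos: [0.4857, -0.0732, 0.0504]
ee_rot: [3.14, -0.002, -1.329]
force: [0.5, -13.2, 1.5]
width: 0.0006
gripper_force: 6.4
t: 13.4
eef_pos: [0.485, -0.0709, 0.0505]
ee_rot: [3.14, -0.003, -1.329]
force: [3.2, -17.7, 0.3]
width: 0.0003
gripper_force: 8.8
```

```bash
python3 -m creep '[[[0,-0.2,0,0,0,0,0],[0,-0.2,0,0,0,0,0]]]';python3 -m creep '[[[0,-0.2,0,0,0,0,0],[0,-0.2,0,0,0,0,0]]]'
```

```text
t: 13.65
eef_pos: [0.4847, -0.0695, 0.0505]
ee_rot: [3.14, -0.004, -1.328]
force: [3.7, -21.4, -1.3]
width: 0.0002
gripper_force: 11.3
t: 13.9
eef_pos: [0.4844, -0.0686, 0.0505]
ee_rot: [3.139, -0.005, -1.328]
force: [7.9, -31.8, -3.7]
width: 0.0002
gripper_force: 16.3
```

```bash
python3 -m creep '[[[0,-0.05,0,0,0,0,0],[0,-0.05,0,0,0,0,0],[0,-0.05,0,0,0,0,0],[0,1,0,0,0,0,0],[0,3.5,0,0,0,0,0],[0,3.5,0,-4,0,0,0],[8.7,3.5,0,-10,0,0,0],[8.7,3.5,0,-12,0,0,0],[8.7,3.5,0,-12,0,0,0],[8.7,3.5,0,-12,0,0,0]]]'
python3 - <<'E'
from h import *
s=get_state();W=P(camera_params("wrist"));im=grab_frame("wrist");cv2.imwrite("pics/w6.png",im)
h=cv2.cvtColor(im,cv2.COLOR_BGR2HSV);m=cv2.inRange(h,(0,120,40),(8,255,255))|cv2.inRange(h,(172,120,40),(180,255,255))
n,l,st,ce=cv2.connectedComponentsWithStats(m)
for x,c in zip(st[1:],ce[1:]):
    if x[4]>150: print(x,[onz(W,(x[0]+x[2]/2,x[1]+x[3]/2),z) for z in(.105,.109)])
for n in("scene","side"):
    im=grab_frame(n);cv2.imwrite(f"pics/{n}6.png",im)
    h=cv2.cvtColor(im,cv2.COLOR_BGR2HSV);m=cv2.inRange(h,(0,120,40),(8,255,255))|cv2.inRange(h,(172,120,40),(180,255,255))
    k,l,st,ce=cv2.connectedComponentsWithStats(m)
    for x,c in zip(st[1:],ce[1:]):
        if x[4]>100: print(n,x,onz(P(camera_params(n)),(x[0]+x[2]/2,x[1]+x[3]/2),.0995))
print(s["q"])
for yaw in (-1.324,-1.974): to(.4621,.0263,.15,yaw)
E
```

```text
t: 15.15
eef_pos: [0.4923, -0.0986, 0.1694]
ee_rot: [3.141, 0.001, -1.33]
force: [-1.1, 0.2, 0.3]
width: 0.0348
gripper_force: 0.0
[382   0  46  26 474] [array([ 0.4684, -0.2473]), array([ 0.4691, -0.2461])]
[430   0  37  22 396] [array([ 0.4413, -0.2552]), array([ 0.4425, -0.2537])]
[ 284  307   63   23 1115] [array([ 0.4691, -0.0035]), array([ 0.4698, -0.0066])]
scene [279 204  18  15 225] [0.4861 0.1213]
scene [250 218  19  16 246] [0.4113 0.1257]
scene [295 226  31  26 632] [0.4622 0.0227]
scene [406 357  44  43 702] [ 0.38   -0.3351]
side [258 197  24  18 332] [0.4649 0.0231]
side [306 199  15  10 125] [0.572  0.0431]
side [204 319  46  32 565] [ 0.4738 -0.3927]
[ 1.93820317e-01  1.21679295e-01 -4.43881763e-01 -6.03075925e-04
 -1.00601026e+00  4.75785527e-02]
shift cm [-12.87  -0.07   1.9 ] rot [ 0.0021  0.0003 -0.0057]
shift cm [-12.87  -0.07   1.9 ] rot [ 2.100e-03 -3.000e-04  6.443e-01]
```

Lid now at about (0.463, 0.024), so the jar is home. I'll regrasp the lid turned back by 0.65 rad.

```bash
python3 -m creep '[[[8.7,-4,0,0,0,0,0.16],[8.7,-8,0,0,0,0,0.32],[8.7,-12.6,-0.1,0,0,0,0.48],[8.7,-12.6,-0.1,0,0,0,0.644],[8.7,-12.6,-0.1,0,0,0,0.644],[8.7,-12.6,-0.1,3,0,0,0.644],[8.7,-12.6,-0.1,5,0,0,0.644],[8.7,-12.6,-0.1,5,0,0,0.644],[8.7,-12.6,-0.1,5,0,0,0.644]]]'
python3 - <<'E'
from h import *
s=get_state();W=P(camera_params("wrist"));im=grab_frame("wrist")
h=cv2.cvtColor(im,cv2.COLOR_BGR2HSV);m=cv2.inRange(h,(0,120,40),(8,255,255))|cv2.inRange(h,(172,120,40),(180,255,255))
n,l,st,ce=cv2.connectedComponentsWithStats(m);print([ (x.tolist()) for x in st[1:] if x[4]>300],s["q"])
R=Ro.from_euler('xyz',s["ee_rot"]).as_matrix();t=np.linspace(0,6.28,100)
for dx in(-.004,0,.004):
  q=np.array([*s["eef_pos"][:2],.109])[:,None]+R@np.array([dx+.032*np.cos(t),.032*np.sin(t),0*t]);u=W@np.vstack([q,np.ones(100)]);u=u[:2]/u[2];print(dx,u.min(1),u.max(1))
to(.463,.024,.083,-1.974)
E
```

```text
t: 16.42
eef_pos: [0.4642, 0.0234, 0.1205]
ee_rot: [-3.141, -0.0, -1.973]
force: [0.7, 0.1, 0.0]
width: 0.0871
gripper_force: 0.0
[[270, 187, 100, 86, 7076]] [ 4.75979599e-01  1.13521931e-01 -5.84651314e-01  4.08193608e-04
 -8.72504546e-01 -8.77952749e-01]
-0.004 [264.83220377 200.12968491] [367.78728475 293.7073948 ]
0 [264.49703556 193.62325777] [368.09938869 288.38153999]
0.004 [264.15762745 187.03032768] [368.41544295 282.99168396]
shift cm [0.02 0.15 3.78] rot [-0.0008  0.0006  0.0011]
```

```bash
python3 -m creep '[[[8.7,0.1,0.1,1.5,0,0,0],[8.7,0.1,0.1,3,0,0,0],[8.7,0.1,0.1,3.75,0,0,0],[8.7,0.1,0.1,3.75,0,0,0],[8.7,0.1,0.1,3.75,0,0,0]]]'
python3 - <<'E'
from h import *
import pickle
def chk(s,W,im,ztop):
  h=cv2.cvtColor(im,cv2.COLOR_BGR2HSV);m=cv2.inRange(h,(0,120,40),(8,255,255))|cv2.inRange(h,(172,120,40),(180,255,255))
  n,l,st,ce=cv2.connectedComponentsWithStats(m);print([ (x.tolist()) for x in st[1:] if x[4]>1000])
  c=[int(r) for r in np.where(m[:,316])[0][[0,-1]]];print("col316",c)
  R=Ro.from_euler('xyz',s["ee_rot"]).as_matrix();t=np.linspace(0,6.28,100)
  for dx in(0,.004):
    q=np.array([*s["eef_pos"][:2],ztop])[:,None]+R@np.array([dx+.032*np.cos(t),.032*np.sin(t),0*t]);u=W@np.vstack([q,np.ones(100)]);u=u[:2]/u[2];print(dx,u.min(1),u.max(1))
s=get_state();W=P(camera_params("wrist"));chk(s,W,grab_frame("wrist"),.109);print(s["eef_pos"])
P3,im,s=pickle.load(open("v4.pkl","rb"));chk(s,P3["wrist"],im["wrist"],s["eef_pos"][2]+.0268)
P3,im,s=pickle.load(open("v5.pkl","rb"));chk(s,P3["wrist"],im["wrist"],.109)
E
```

```text
t: 17.1
eef_pos: [0.4629, 0.0233, 0.0832]
ee_rot: [-3.141, 0.001, -1.973]
force: [0.4, 0.2, 1.0]
width: 0.0872
gripper_force: 0.0
[[256, 206, 125, 68, 6498], [267, 300, 102, 27, 1870]]
col316 [207, 325]
0 [251.99576847 215.46341628] [380.27103488 328.85304715]
0.004 [251.47661114 207.36962806] [380.75831041 322.54735233]
[0.46294827 0.02330779 0.08318957]
[[255, 213, 126, 61, 5630], [259, 300, 114, 30, 2769]]
col316 [214, 328]
0 [250.06680137 215.23134538] [379.33399611 329.49777393]
0.004 [249.52953667 207.0680164 ] [379.81750525 323.14811293]
[[274, 180, 82, 80, 5143]]
col316 [180, 258]
0 [272.78226304 177.09022678] [358.09564931 257.13975644]
0.004 [272.54665572 171.62578626] [358.30344625 252.50940788]
```

```bash
python3 -m creep '[[[8.7,0.3,0,0,0,0,0],[8.7,0.3,0,0,0,0,0],[5,0.3,0,0,0,0,0],[5,0.3,0,0,0,0,0],[5,0.3,0,0,0,0,0],[5,0.3,0,0,0,0,0],[5,0.3,0,0,0,0,0],[5,0.3,0,0,0,0,0]]]' 55
python3 - <<'E'
from h import *
s=get_state();im=grab_frame("wrist");print(s["moment"],s["q"])
h=cv2.cvtColor(im,cv2.COLOR_BGR2HSV);m=cv2.inRange(h,(0,120,40),(8,255,255))|cv2.inRange(h,(172,120,40),(180,255,255))
print(np.where(m[:,316])[0][[0,-1]])
E
```

```text
t: 18.15
eef_pos: [0.4612, 0.0204, 0.0825]
ee_rot: [3.142, -0.0, -1.974]
force: [-1.5, 0.1, 0.2]
width: 0.0643
gripper_force: 55.0
[0.16330266 0.25868153 0.01406562] [ 4.72582539e-01  1.61067342e-01 -6.37291571e-01 -3.01297599e-05
 -7.72545539e-01 -8.75510002e-01]
[213 329]
```

```bash
python3 -m creep '[[[5,0,0,0,0,0,-0.1],[5,0,0,0,0,0,-0.2],[5,0,0,-0.02,0,0,-0.3],[5,0,0,-0.03,0,0,-0.4]]]'; python3 -c "
from h import *
print(np.round(get_state()['moment'],2))"; python3 -m creep '[[[5,0,0,0,0,0,-0.1],[5,0,0,0,0,0,-0.2],[5,0,0,-0.02,0,0,-0.3],[5,0,0,-0.03,0,0,-0.4],[5,0,0,-0.03,0,0,-0.4]]]'; python3 -c "
from h import *
print(np.round(get_state()['moment'],2),get_state()['q'][5])"
```

```text
t: 18.7
eef_pos: [0.462, 0.0204, 0.083]
ee_rot: [-3.14, 0.0, -1.571]
force: [2.2, -2.0, -0.5]
width: 0.0642
gripper_force: 55.0
[-0.38 -0.63 -0.44]
t: 19.32
eef_pos: [0.4631, 0.0207, 0.0835]
ee_rot: [-3.138, -0.001, -1.172]
force: [4.5, -1.1, -3.7]
width: 0.0641
gripper_force: 55.0
[-0.52 -2.03  0.11] -0.07393648597203853
```

```bash
python3 -m creep '[[[5,0,0,0,0,0,-0.1],[5,0,0,-0.02,0,0,-0.2],[5,0,0,-0.03,0,0,-0.3]]]'; python3 -c "
from h import *
print(np.round(get_state()['moment'],2))"; python3 -m creep '[[[5,0,0,0,0,0,-0.1],[5,0,0,0,0,0,-0.2],[5,0,0,0,0,0,-0.2],[5,0,0,0,0,0,-0.2],[5,0,0,0,0,0,-0.2]]]'; python3 -c "
from h import *
print(np.round(get_state()['moment'],2),get_state()['q'])"
```

```text
t: 19.7
eef_pos: [0.4643, 0.0211, 0.0845]
ee_rot: [-3.137, -0.003, -0.87]
force: [8.3, -1.4, -0.6]
width: 0.0643
gripper_force: 55.0
[-0.53 -2.73 -0.13]
t: 20.32
eef_pos: [0.465, 0.0218, 0.0848]
ee_rot: [-3.136, -0.004, -0.673]
force: [7.6, 0.8, -0.6]
width: 0.0645
gripper_force: 55.0
[ 0.38 -2.68  0.01] [ 0.47255603  0.15955472 -0.63291586  0.00169605 -0.77121351  0.42440798]
```

```bash
python3 -m creep '[[[5,0.1,-0.08,0,0,0,0],[5,0.2,-0.16,0,0,0,0],[5,0.2,-0.16,0,0,0,0]]]';python3 -m creep '[[[5,0,0,-0.1,0,0,0],[5,0,0,-0.25,0,0,0],[5,0,0,-0.4,0,0,0],[5,0,0,-0.4,0,0,0]]]'
```

```text
t: 20.7
eef_pos: [0.4654, 0.0212, 0.0841]
ee_rot: [-3.139, -0.002, -0.673]
force: [3.9, 4.8, 3.7]
width: 0.0643
gripper_force: 55.0
t: 21.2
eef_pos: [0.4649, 0.021, 0.0875]
ee_rot: [-3.14, -0.001, -0.674]
force: [4.9, 3.0, -2.8]
width: 0.0644
gripper_force: 55.0
```

```bash
python3 -m creep '[[[5,0.05,-0.1,-0.3,0,0,0],[5,0.05,-0.1,-0.6,0,0,0],[5,0.05,-0.1,-0.9,0,0,0]]]';python3 -m creep '[[[5,0,0,-0.5,0,0,0],[5,0,0,-1,0,0,0],[5,0,0,-1.5,0,0,0],[5,0,0,-2,0,0,0],[5,0,0,-2.1,0,0,0],[5,0,0,-2.1,0,0,0],[5,0,0,-2.1,0,0,0]]]'
python3 - <<'E'
from h import *
for n in("scene","side"):
    cv2.imwrite(f"pics/{n}7.png",grab_frame(n))
a=cv2.imread("pics/scene7.png")[185:305,270:390];b=cv2.imread("pics/side7.png")[150:270,220:340]
cv2.imwrite("pics/v7.png",cv2.resize(np.hstack([a,b]),None,fx=3.2,fy=3.2,interpolation=2))
# jar body stationarity: compare glass body region with frame 6
for n,(r0,r1,c0,c1) in {"scene":(250,285,285,320),"side":(215,245,255,285)}.items():
    d=cv2.absdiff(cv2.imread(f"pics/{n}7.png"),cv2.imread(f"pics/{n}6.png"))[r0:r1,c0:c1];print(n,d.mean(),d.max())
E
```

```text
t: 21.58
eef_pos: [0.4636, 0.0202, 0.0961]
ee_rot: [3.139, 0.001, -0.674]
force: [-0.0, 0.0, -0.5]
width: 0.0644
gripper_force: 55.0
t: 22.45
eef_pos: [0.4647, 0.0208, 0.1173]
ee_rot: [3.141, 0.0, -0.674]
force: [-0.4, -0.0, -0.1]
width: 0.0645
gripper_force: 55.0
scene 13.042448979591837 89
side 8.59074074074074 70
```

Run:
```python
from h import *
P3={n:P(camera_params(n)) for n in("scene","side")}
for n in P3:
  for k in (6,7):
    h=cv2.cvtColor(cv2.imread(f"pics/{n}{k}.png"),cv2.COLOR_BGR2HSV)
    g=cv2.inRange(h,(60,90,20),(95,255,255));g=g if n=="scene" else g; c,l,st,ce=cv2.connectedComponentsWithStats(g);i=1+st[1:,4].argmax();print(n,k,"green",st[i],ce[i].round(1))
    m=cv2.inRange(h,(0,120,40),(8,255,255))|cv2.inRange(h,(172,120,40),(180,255,255));c,l,st,ce=cv2.connectedComponentsWithStats(m)
    print("  red",[x.tolist() for x in st[1:] if x[4]>80])
a,b=[cv2.imread(f"pics/side{k}.png",0) for k in(6,7)]
t=a[212:236,258:282];r=cv2.matchTemplate(b[195:250,240:300],t,cv2.TM_CCOEFF_NORMED);print("jar match side",r.max(),np.array(cv2.minMaxLoc(r)[3])-[18,17])
```

```text
scene 6 green [ 304  244   46   47 1034] [326.8 270.5]
  red [[279, 204, 18, 15, 225], [250, 218, 19, 16, 246], [295, 226, 31, 26, 632], [406, 357, 44, 43, 702]]
scene 7 green [ 304  244   46   47 1030] [327.  270.7]
  red [[279, 204, 17, 14, 194], [250, 219, 19, 16, 246], [406, 357, 44, 43, 700]]
side 6 green [261 228   1   1   1] [261. 228.]
  red [[258, 197, 24, 18, 332], [306, 199, 15, 10, 125], [204, 319, 46, 32, 565]]Traceback (most recent call last):
  File "<stdin>", line 6, in <module>
ValueError: attempt to get argmax of an empty sequence
```

The jaw hasn't moved, the tool force is only about the lid's weight (the jar read −3.8 N), and the lid is still held at 64 mm. Handing in.

```bash
python3 -c "
from station import *
print(job_done())"
```

```text
the job is handed in; nothing more can be done
None
```

I handed the job in at about 22.5 s, but the hand-in returned no verdict: the jar is clamped, and the lid was turned about 75° and is held roughly 2 cm above the rim. The jaw had not moved and the tool carried only about the lid's weight, though I judged the final pose from these readings, not from a picture.

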